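# Turn the brass end panel over against the turning stop

## Task

Turn the brass end panel over without gripping or lifting it: with the fingertips, push its near edge along the bench so that it runs against the steel turning stop, tips up and leans back against it, then push its upper edge back from behind so that it falls over and lies flat on the bench in front of the stop, plain back upward. Leave everything else on the bench where it is.

Things in the scene. Friction and masses are not known exactly. Their poses are not given: they have to be found in the camera images.
- panel: Flat brass end panel, loose, 80 mm (its x) by 70 (y) by 7 thick (z), about 0.33 kg, polished, slippery. Origin at its very middle, 3.5 mm above the bench when flat. Starts flat, own z up: upper face has dark chased rings and spokes, the other is plain. Its +x points at the stop within about 0.25 rad; its -x edge is nearest the robot.
- near_edge (a point): Middle of the panel's lower edge on its -x side (nearest the robot, the edge it stands on while it is tipped up); 40 mm from the panel's middle and, at the start, on the bench.
- stop: Turning stop fixed to the bench: polished steel face, 140 mm wide (its y), rising from the bench and leaning back, away from the panel, 30 degrees from upright. Origin on the bench, middle of the face's foot line; +x level, away from the panel, z up. A panel pushed level against it climbs without jamming (friction about 0.3; on the bench 0.6).
- stop_top (a point): Middle of the stop's top edge: 43 mm high, 25 mm behind the foot line. Face plate 6 mm thick; foot and ribs behind it reach 47 mm behind the foot line, 28 mm high.
- far_edge (a point): Middle of the panel's lower edge on its +x side, 40 mm from its middle; the edge that climbs the stop. Once near_edge is at the foot line the panel lies back on the face, 60 degrees steep, and stays by itself; far_edge is then 69 mm high, 40 mm behind the foot line, and can be pushed from behind above the stop. Past upright the panel falls by itself.
- drum: Silver-plated drum standing loose beside the stop, 60 mm across, 70 mm high; origin at the middle of its underside. Bystander.
- bead: Yak bone bead standing loose beside the panel's path, 20 mm across, 20 mm high; origin at the middle of its underside. Bystander.
- anvil: Squat iron anvil block, loose, 62 by 56 mm, 54 mm high; beside the stop, on the other side from the drum; origin at the middle of its underside. Bystander.
- tin: Polish tin, loose, 60 mm across, 55 mm high; origin at the middle of its underside. Bystander.
- brush: Bench brush lying loose, about 0.2 m long; origin on its underside near its middle. Bystander.
- cap: Turned brass drum cap, loose, 64 mm across, 30 mm high; origin at the middle of its underside. Bystander.
- jig: Brass rotary polishing jig fixed to the bench, base 110 by 110 mm, 79 mm high to the top of its knurled knob; origin at the middle of its underside. Not used in this job.

How it is judged:
By the outcome, as a careful person would: the job done as asked, in the order asked, and still so for the second after the job is handed in, with the robot touching nothing.
It also fails if it takes over 48 s, if anything falls off the work surface, if the arm or the gripper's body presses on something with over 40 N, if the wrist force passes 120 N, or if a joint passes its speed limit or range.

## Robot

A 6-joint arm with a two-finger parallel gripper is mounted at the origin on the work surface. World frame = base frame: x ahead of the robot, y to its left, z up, the work surface at z = 0. Lengths are in mm, angles in rad, forces in N, time in s.
With the tool pointing down it reaches from about 400 to 925 mm from the base axis. Payload 3.4 kg.
Tool frame: the origin (TCP) lies between the finger pads; the fingertips stand 25 mm ahead of it and the grasp point (between the pads) lies 6 mm ahead of it; z points along the fingers, y is the direction in which the jaws open and shut (so a half turn about z gives the same grasp; the last joint's range is limited). The gripper opens to 85 mm and grips with 20 to 120 N. Pads are 22 mm wide; open, the fingers measure 114 mm over their backs; the gripper's body (76 mm by 85 mm) begins 54 mm behind the grasp point. The pads swing forward as they close: fully open they stand 13 mm farther back than shut.
Start: joints at [-1.194, 0.307, 1.506, -0, 1.328, -0.073], TCP at [250.497, -517.574, 256.305] pointing down, gripper open.
Joint ranges: [-3.12, 3.12], [-1.05, 2.28], [0.14, 2.33], [-1.42, 4.57], [0.1, 2.73], [-2.68, 2.68]. Speed limits (rad/s): [2.57, 2.57, 3.14, 3.14, 3.14, 3.14].

## Interface

Orientations are given as a rotation vector (axis times angle).
In Python, from rig import * gives the robot as it stands.
- The arm moves only by the tool send_rows, never from a script. Its arguments are lists of equal length, an entry for each row: "linear": the shift along the tool's x, y, z in units of 0.12 m (1.0 is 0.12 m), a list of three; "rot": the turn, a rotation vector about the tool's x, y, z in units of 30 degrees (1.0 is 30 degrees), a list of three. In form: {"linear": [[x, y, z], ...], "rot": [[wx, wy, wz], ...]}. A call has 1 to 12 rows; each row is the pose to reach, as a shift and turn from the pose measured when the call began, along the tool's axes at that moment; what a row does not reach only later rows make up. A row lasts 1/12 s, in which the tool goes at most 41.7 mm and 7.16 degrees, less where a joint would pass 70% of its speed; a pose out of reach is approached as far as the arm can. A call with a number of a shift or a turn outside -1 to 1 is refused whole. A call with a gripper value outside its range is refused whole. "hand" is the opening, from 0 (shut) to 1 (fully open), set as the call begins (left out, the last holds). The fingers move at their own pace and stop on an object; "newtons" is the grip in N (left out, the last holds). Time passes only in rows, so rows that repeat a pose let the fingers close. It gives the time, the measured TCP pose, the force and the opening at its end, in the units of the state.
- get_state(): the state, without advancing time (a new reading comes with each control period).
- camera(name): name is "scene" or "top" or "wrist"; returns (picture, depth): 420x560x3 uint8, blue, green, red; 420x560 float32, mm along the optical axis (not along the pixel's ray), 0 where there is no reading.
- camera_info(name): a dict with "fx", "fy", "cx", "cy" (pixels), "rvec" (rotation vector, rad) and "tvec" (3), from world to camera coordinates, as OpenCV has them; the wrist camera has in their place "hand_eye" (4x4, takes a point from camera to tool coordinates, whose origin is the TCP and whose axes are the flange's). Camera axes: x right, y down, z forward; pixel columns grow to the right and rows downward; lengths in mm; the calibration is good to about 2 mm. A picture is of the moment at which its call begins: read the wrist's pose just before it. camera_info takes no time and is no camera call.
- job_done(): hands the job in, once; it reports no verdict.
The state is a dict: "time_s": time; "joint_positions": joint angles; "dq": joint speeds; "effort": joint torques, N m; "tool_pos": TCP position; "tcp_rot": TCP orientation; "force": force on the tool from outside, world axes, zero at the start; "wrist_torque": the same for the moment, N m; "finger_gap": finger opening in mm.
Only numpy, scipy, OpenCV 4.12 (cv2) and the standard library are available. Lean on these libraries where they do the work, as an engineer would, in place of code of your own. Each camera call takes 0.05 s, during which the arm holds its last target. There are 200 camera calls.

## Working session

There is one attempt and no reset: what is moved stays moved. The work goes in short steps, Python scripts to look and compute and a tool call to move; the robot and the scene stay as the last step left them, time stands still between calls to the robot, and variables do not carry over. Pictures are saved under pics/ and viewed, about 8 in all and at most 12, crops included, and the job is handed in when it is done.

Besides the shell and the picture viewer there is one more tool, called after "Request:" as a command line: name --argument value ..., lists and objects as JSON in quotes. send_rows: Moves the arm, as the interface text tells. Its arguments: {"type":"object","properties":{"linear":{"type":"array"},"rot":{"type":"array"},"hand":{"type":"number"},"newtons":{"type":"number"}},"required":["linear","rot"]}

```bash
mkdir -p pics; ls
python3 - <<'E'
from rig import *
import cv2,numpy as np
for n in("scene","top"):
    p,d=camera(n); cv2.imwrite(f"pics/{n}0.png",p); np.savez(f"{n}0.npz",p=p,d=d); print(n,camera_info(n))
print(camera_info("wrist")); print(get_state())
E
```

```text
pics
scene {'fx': 388.4494588336216, 'fy': 388.4494588336216, 'cx': 281.6717200693951, 'cy': 205.2206600019785, 'rvec': array([ 0.80261653,  2.74473564, -0.81069519]), 'tvec': array([ 446.41393883, -228.16228735, 1325.80039074])}
top {'fx': 508.2311145374813, 'fy': 508.2311145374813, 'cx': 282.0805084723149, 'cy': 206.16912516557576, 'rvec': array([ 2.18132565, -2.14197152,  0.11308789]), 'tvec': array([  26.28492688,  521.03310192, 1295.42382736])}
{'fx': 339.62858686467666, 'fy': 339.62858686467666, 'cx': 275.4430377496121, 'cy': 209.92685047977963, 'hand_eye': array([[ 4.09527001e-04, -9.62409049e-01, -2.71603855e-01,
         6.90719266e+01],
       [ 9.99999911e-01,  4.21341104e-04,  1.48174397e-05,
         1.38074098e+00],
       [ 1.00177430e-04, -2.71603837e-01,  9.62409136e-01,
        -1.17553256e+02],
       [ 0.00000000e+00,  0.00000000e+00,  0.00000000e+00,
         1.00000000e+00]])}
{'time_s': 0.1, 'joint_positions': array([-1.19352624e+00,  3.07482800e-01,  1.50755014e+00, -1.97289693e-05,
        1.32839104e+00, -7.34746885e-02]), 'dq': array([ 0.00029647, -0.00099581, -0.00293225,  0.00083746, -0.00033009,
        0.0013109 ]), 'effort': array([ 6.65721200e-05, -4.58529997e+01, -2.52608317e+01, -5.91580306e-05,
        5.61529319e-03, -9.08488772e-06]), 'tool_pos': array([ 250.26066587, -517.0350729 ,  255.47913366]), 'tcp_rot': array([-3.06038145e+00, -7.01653037e-01,  4.64740535e-04]), 'force': array([0.84608202, 0.90731054, 0.97518717]), 'wrist_torque': array([3.29136530e-05, 6.33052984e-02, 1.53652514e-03]), 'finger_gap': 85.38474416856529}
```

View pics/top0.png

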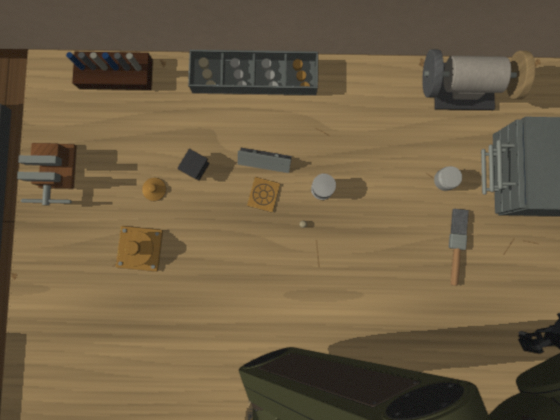

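View pics/scene0.png

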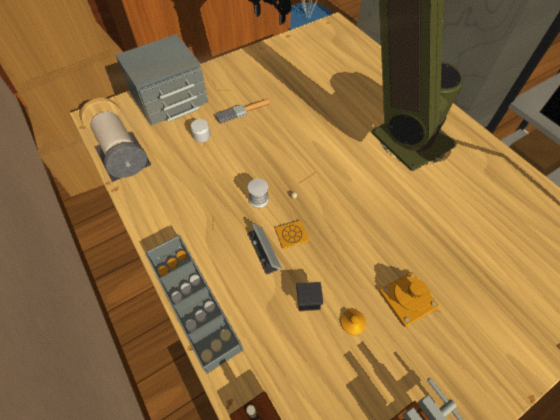

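The top view shows the panel at about (264,194), the stop at (265,160), the drum at (323,187), the bead at (303,224) and the anvil at (193,164). Next I'll enlarge that area and print approximate world positions.

```bash
cat > h.py <<'E'
from rig import *
import cv2,numpy as np
from scipy.spatial.transform import Rotation as R
def cast(n,uv,z=0.,pose=None):
    c=camera_info(n); r=np.array([(uv[0]-c['cx'])/c['fx'],(uv[1]-c['cy'])/c['fy'],1.])
    if n=="wrist":
        H=np.array(c['hand_eye']); T=np.eye(4); T[:3,:3]=R.from_rotvec(pose[1]).as_matrix(); T[:3,3]=pose[0]; M=T@H
        d=M[:3,:3]@r; o=M[:3,3]
    else:
        A=R.from_rotvec(c['rvec']).as_matrix(); d=A.T@r; o=-A.T@np.array(c['tvec'])
    return o+d*(z-o[2])/d[2]
def move(target_pos,rv):
    "target in linear/rot units from present pose"
    s=get_state(); B=R.from_rotvec(s['tcp_rot'])
    return np.round(B.inv().apply(np.array(target_pos)-s['tool_pos'])/120,3), np.round(np.degrees((B.inv()*R.from_rotvec(rv)).as_rotvec())/30,3)
E
python3 - <<'E'
from h import *
for k,uv,z in [("panel",(264,194),7),("stopL",(240,152),43),("bead",(303,224),20),("drum",(323,182),70),("anvil",(193,164),54)]: print(k,cast("top",uv,z).round())
p=np.load("top0.npz")['p']; cv2.imwrite("pics/crop.png",cv2.resize(p[130:250,170:350],None,fx=4.4,fy=4.4,interpolation=cv2.INTER_CUBIC))
E
```

```text
panel [555.  85.   7.]
stopL [659. 148.  43.]
bead [476. -20.  20.]
drum [579. -67.  70.]
anvil [623. 268.  54.]
```

View pics/crop.png

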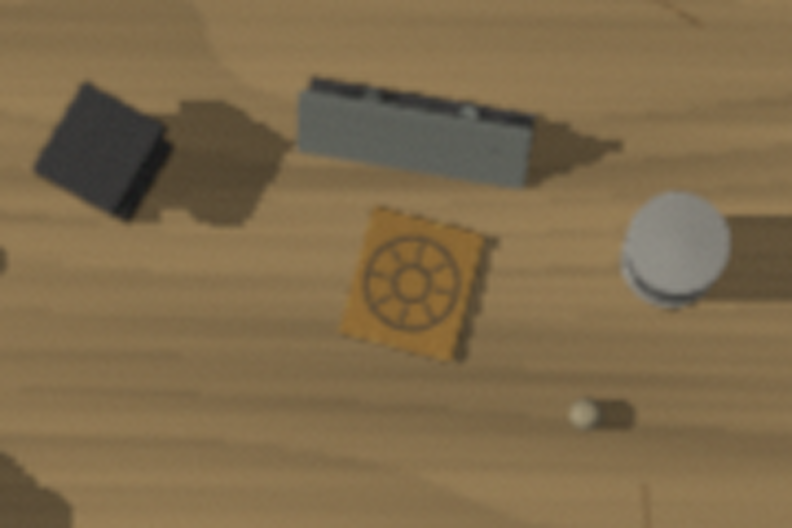

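In the crop, the stop face's foot line runs from (299,152) to (525,187). The panel's corners are at (376,207), (487,238), (455,358) and (341,330). The bead is at (583,413), well clear of the path.

Run:
```python
from h import *
f=lambda u,z: cast("top",(170+(u[0]+.5)/4.4-.5,130+(u[1]+.5)/4.4-.5),z)
P=np.array([f(u,7) for u in [(376,207),(487,238),(455,358),(341,330)]]); print(P.round(1))
c=P.mean(0); ax=(P[0]+P[1]-P[2]-P[3])/2; print("panel",c.round(1),"yaw",np.arctan2(ax[1],ax[0]).round(3),np.linalg.norm(ax).round(1),"near",((P[2]+P[3])/2).round(1))
a,b=f((299,152),0),f((525,187),0); d=a-b; print("foot",a.round(1),b.round(1),((a+b)/2).round(1),np.linalg.norm(d).round(1),"stop yaw",np.arctan2(-d[0],d[1]).round(3))
a,b=f((302,92),43),f((533,127),43); print("top",a.round(1),b.round(1),((a+b)/2).round(1))
s=get_state(); print(R.from_rotvec(s['tcp_rot']).as_matrix().round(2))
```

```text
[[600.8 109.4   7. ]
 [583.   41.8   7. ]
 [509.7  59.7   7. ]
 [525.4 128.7   7. ]]
panel [554.7  84.9   7. ] yaw -0.245 76.6 near [517.5  94.2   7. ]
foot [635.2 157.7   0. ] [615.9  19.3   0. ] [625.5  88.5   0. ] 139.8 stop yaw -0.138
top [663.  152.8  43. ] [644.3  15.4  43. ] [653.6  84.1  43. ]
[[ 0.9   0.44 -0.  ]
 [ 0.44 -0.9   0.  ]
 [ 0.   -0.   -1.  ]]
```

Request:
send_rows --linear '[[0.3,-0.15,0],[0.65,-0.32,0],[1,-0.5,0],[1,-0.5,0]]' --rot '[[0,0,0],[0,0,0],[0,0,0],[0,0,0]]' --hand 0.47

```text
time_s: 0.43
tool_pos: [334.0, -405.7, 255.0]
tcp_rot: [-3.055, -0.704, -0.002]
force: [0.0, -0.4, -0.5]
finger_gap: 40.3
```

Request:
send_rows --linear '[[0.25,-0.25,0],[0.5,-0.5,0],[0.75,-0.75,0],[1,-1,0],[1,-1,0]]' --rot '[[0,0,0],[0,0,0],[0,0,0],[0,0,0],[0,0,0]]'

```text
time_s: 0.85
tool_pos: [389.5, -239.8, 255.6]
tcp_rot: [-3.05, -0.709, -0.002]
force: [0.9, 1.1, -1.0]
finger_gap: 39.8
```

Request:
send_rows --linear '[[0.25,-0.25,0],[0.5,-0.5,0],[0.75,-0.75,0],[1,-1,0],[1,-1,0]]' --rot '[[0,0,0],[0,0,0],[0,0,0],[0,0,0],[0,0,0]]'

```text
time_s: 1.27
tool_pos: [445.5, -74.7, 257.3]
tcp_rot: [-3.046, -0.715, -0.005]
force: [0.6, 0.1, 0.0]
finger_gap: 39.9
```

Request:
send_rows --linear '[[0.2,-0.2,0],[0.4,-0.4,0],[0.6,-0.6,0],[0.8,-0.8,0.3],[0.9,-1,0.5],[0.9,-1,0.5]]' --rot '[[0,0,0.2],[0,0,0.4],[0,0,0.6],[0,0,0.8],[0,0,1],[0,0,1]]'

```text
time_s: 1.77
tool_pos: [486.5, 84.7, 194.9]
tcp_rot: [-3.126, 0.101, 0.013]
force: [-0.8, 0.5, -0.6]
finger_gap: 40.3
```

Run:
```python
from h import *
s=get_state(); p,d=camera("wrist"); cv2.imwrite("pics/w1.png",p); np.savez("w1.npz",p=p,d=d,pos=s['tool_pos'],rv=s['tcp_rot'])
```

```text
(no output)
```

View pics/w1.png

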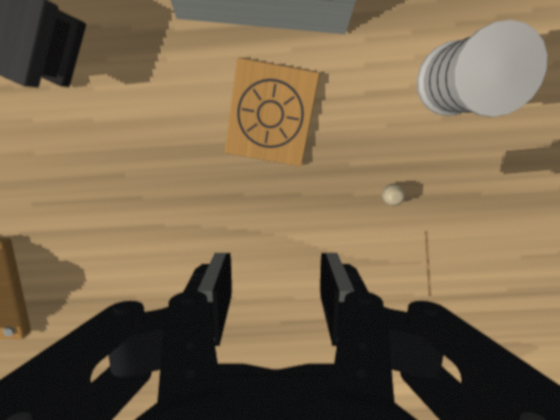

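The wrist view shows the panel's corners at about (238,58), (320,72), (302,165) and (225,152), and the stop's foot from (173,17) to (345,33). The fingers are behind the panel.

Run:
```python
from h import *
w=np.load("w1.npz"); ps=(w['pos'],w['rv'])
P=np.array([cast("wrist",u,7,ps) for u in [(238,58),(320,72),(302,165),(225,152)]])
c=P.mean(0); ax=(P[0]+P[1]-P[2]-P[3])/2; print("panel",c.round(1),"yaw",np.arctan2(ax[1],ax[0]).round(3),np.linalg.norm(ax).round(1),"near",((P[2]+P[3])/2).round(1))
a,b=cast("wrist",(173,17),0,ps),cast("wrist",(345,33),0,ps); d=a-b; print("foot",a.round(1),b.round(1),((a+b)/2).round(1),np.linalg.norm(d).round(1),"yaw",np.arctan2(-d[0],d[1]).round(3))
yaw=-0.14; M=np.array([[np.cos(yaw),np.sin(yaw),0],[np.sin(yaw),-np.cos(yaw),0],[0,0,-1]]).T if 0 else np.column_stack([[np.cos(yaw),np.sin(yaw),0],[np.sin(yaw),-np.cos(yaw),0],[0,0,-1]])
rv=R.from_matrix(M).as_rotvec(); print(rv)
n=np.array([.99,-.14]); near=((P[2]+P[3])/2)[:2]; t=near-33*n; print(t,move([t[0],t[1],40],rv))
```

```text
panel [555.3  85.6   7. ] yaw -0.238 78.8 near [517.   94.9   7. ]
foot [636.7 161.2   0. ] [615.3  20.3   0. ] [626.   90.8   0. ] 142.5 yaw -0.15
[ 3.13389889 -0.21973194  0.        ]
[484.34666753  99.47301479] (array([-0.019, -0.12 ,  1.303]), array([-0.023,  0.015,  0.154]))
```

Request:
send_rows --linear '[[-0.02,-0.06,0.3],[-0.02,-0.12,0.6],[-0.02,-0.12,0.9],[-0.02,-0.12,1],[-0.02,-0.12,1]]' --rot '[[-0.02,0.01,0.15],[-0.02,0.01,0.15],[-0.02,0.01,0.15],[-0.02,0.01,0.15],[-0.02,0.01,0.15]]'

```text
time_s: 2.23
tool_pos: [482.5, 97.4, 73.7]
tcp_rot: [3.134, -0.215, -0.014]
force: [0.3, -1.1, -0.3]
finger_gap: 40.4
```

Request:
send_rows --linear '[[0,0,0.15],[0,0,0.3],[0,0,0.38],[0,0,0.38]]' --rot '[[0,0,0],[0,0,0],[0,0,0],[0,0,0]]'

```text
time_s: 2.57
tool_pos: [482.2, 96.4, 27.7]
tcp_rot: [3.133, -0.216, -0.016]
force: [0.4, -0.1, 0.7]
finger_gap: 40.0
```

Request:
send_rows --linear '[[0,0,0.02],[0,0,0.025],[0,0,0.025]]' --rot '[[0,0,0],[0,0,0],[0,0,0]]'

```text
time_s: 2.82
tool_pos: [483.2, 96.2, 25.6]
tcp_rot: [3.134, -0.216, -0.013]
force: [0.0, -0.4, 0.8]
finger_gap: 39.9
```

Request:
send_rows --linear '[[0,0,0.01],[0,0,0.015],[0,0,0.015]]' --rot '[[0,0,0],[0,0,0],[0,0,0]]'

```text
time_s: 3.07
tool_pos: [483.5, 96.3, 24.3]
tcp_rot: [3.134, -0.215, -0.011]
force: [-0.1, 0.8, 0.7]
finger_gap: 40.5
```

Request:
send_rows --linear '[[0,0,0.01],[0,0,0.016],[0,0,0.016]]' --rot '[[0,0,0],[0,0,0],[0,0,0]]'

```text
time_s: 3.32
tool_pos: [483.6, 96.4, 23.5]
tcp_rot: [3.134, -0.215, -0.01]
force: [-2.5, -1.4, 12.6]
finger_gap: 40.3
```

Request:
send_rows --linear '[[0,0,0.01],[0,0,0.012],[0,0,0.012]]' --rot '[[0,0,0],[0,0,0],[0,0,0]]'

```text
time_s: 3.57
tool_pos: [483.6, 96.4, 23.5]
tcp_rot: [3.134, -0.215, -0.009]
force: [-3.2, -0.4, 14.4]
finger_gap: 40.1
```

Run:
```python
from h import *
w=np.load("w1.npz")
# depth of fingertips in tool frame
d=w['d']; c=camera_info("wrist"); H=np.array(c['hand_eye'])
for u,v in [(226,256),(222,262),(326,256),(331,262),(228,280),(324,280)]:
    z=d[v,u]; print((u,v),z,(H@[(u-c['cx'])/c['fx']*z,(v-c['cy'])/c['fy']*z,z,1])[:3].round(1))
```

```text
(226, 256) 143.20522 [ 12.2 -19.9  15. ]
(222, 262) 137.10658 [ 12.3 -20.6   8.7]
(326, 256) 142.21655 [12.6 22.1 14.1]
(331, 262) 136.56401 [12.5 23.3  8.2]
(228, 280) 143.64919 [  2.2 -19.1  12.7]
(324, 280) 140.56174 [ 3.7 21.1  9.8]
```

Contact with the bench came at TCP z of about 23.5. I'll raise about 1 mm and start pushing.

Request:
send_rows --linear '[[0,0,-0.01],[0.05,0,-0.01],[0.1,0,-0.01],[0.15,0,-0.01],[0.2,0,-0.01],[0.25,0,-0.01],[0.3,0,-0.01],[0.35,0,-0.01],[0.4,0,-0.01],[0.42,0,-0.01]]' --rot '[[0,0,0],[0,0,0],[0,0,0],[0,0,0],[0,0,0],[0,0,0],[0,0,0],[0,0,0],[0,0,0],[0,0,0]]'

```text
time_s: 4.4
tool_pos: [533.1, 89.5, 24.0]
tcp_rot: [3.134, -0.216, -0.013]
force: [-6.2, 1.0, 2.5]
finger_gap: 40.1
```

Run:
```python
from h import *
s=get_state(); print(s['tool_pos'],s['force']); p,d=camera("wrist"); cv2.imwrite("pics/w2.png",p)
```

```text
[533.10208568  89.4985435   24.00984832] [-6.23081684  1.03521693  2.48519413]
```

View pics/w2.png

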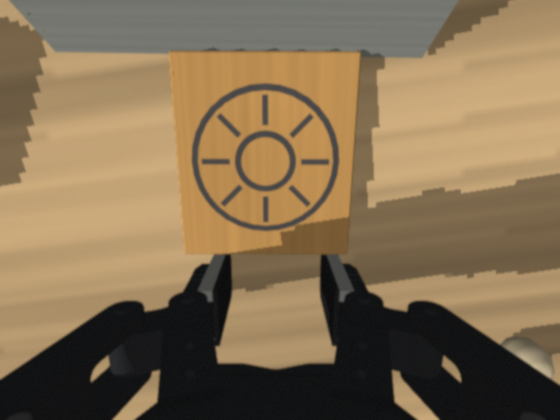

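The panel is square between the fingertips and its far edge has just reached the stop's foot (row ~50). I'll keep pushing and watch the force.

Request:
send_rows --linear '[[0.03,0,0],[0.06,0,0],[0.09,0,0],[0.12,0,0],[0.15,0,0],[0.18,0,0],[0.21,0,0],[0.24,0,0],[0.27,0,0],[0.3,0,0],[0.3,0,0]]' --rot '[[0,0,0],[0,0,0],[0,0,0],[0,0,0],[0,0,0],[0,0,0],[0,0,0],[0,0,0],[0,0,0],[0,0,0],[0,0,0]]'

```text
time_s: 5.37
tool_pos: [566.3, 84.6, 23.6]
tcp_rot: [3.133, -0.215, -0.02]
force: [-4.6, -0.1, 2.1]
finger_gap: 40.0
```

Request:
send_rows --linear '[[0.03,0,-0.003],[0.06,0,-0.003],[0.09,0,-0.003],[0.12,0,-0.003],[0.15,0,-0.003],[0.18,0,-0.003],[0.21,0,-0.003],[0.24,0,-0.003],[0.27,0,-0.003],[0.29,0,-0.003],[0.29,0,-0.003]]' --rot '[[0,0,0],[0,0,0],[0,0,0],[0,0,0],[0,0,0],[0,0,0],[0,0,0],[0,0,0],[0,0,0],[0,0,0],[0,0,0]]'

```text
time_s: 6.28
tool_pos: [600.4, 79.8, 23.6]
tcp_rot: [3.133, -0.215, -0.022]
force: [-4.4, -0.2, 2.0]
finger_gap: 39.9
```

Run:
```python
from h import *
s=get_state(); print(s['tool_pos'],s['force']); p,d=camera("wrist"); q,_=camera("scene"); cv2.imwrite("pics/w3.png",np.hstack([p[:,60:460],cv2.resize(q[150:330,200:360],None,fx=2.333,fy=2.333,interpolation=cv2.INTER_CUBIC)]))
```

```text
[600.37397919  79.81749447  23.60108712] [-4.43842086 -0.21838885  2.04734332]
```

View pics/w3.png

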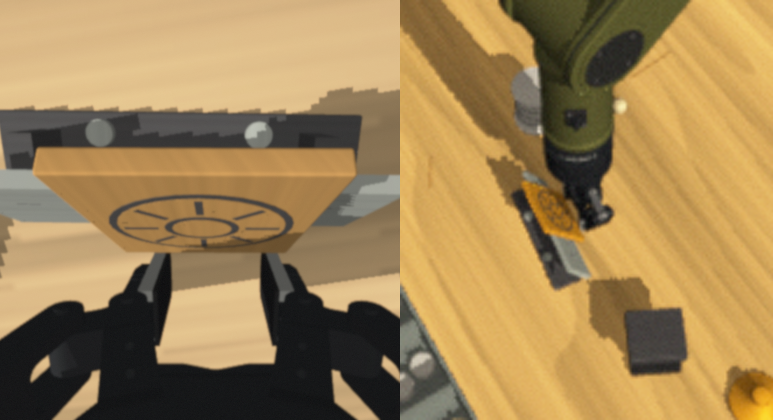

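The panel is tipped up steeply on the stop and square to it. A few millimetres remain, so I'll push gently until the force rises.

Request:
send_rows --linear '[[0.01,0,0],[0.02,0,0],[0.03,0,0],[0.03,0,0]]' --rot '[[0,0,0],[0,0,0],[0,0,0],[0,0,0]]'

```text
time_s: 6.72
tool_pos: [603.1, 79.4, 23.6]
tcp_rot: [3.133, -0.215, -0.024]
force: [-6.5, 0.4, 3.7]
finger_gap: 40.0
```

Request:
send_rows --linear '[[0.01,0,0],[0.02,0,0],[0.02,0,0]]' --rot '[[0,0,0],[0,0,0],[0,0,0]]'

```text
time_s: 6.97
tool_pos: [604.5, 79.2, 23.6]
tcp_rot: [3.133, -0.215, -0.027]
force: [-5.2, 0.2, 3.3]
finger_gap: 40.3
```

Request:
send_rows --linear '[[0.01,0,0],[0.025,0,0],[0.025,0,0]]' --rot '[[0,0,0],[0,0,0],[0,0,0]]'

```text
time_s: 7.22
tool_pos: [606.0, 79.0, 23.6]
tcp_rot: [3.133, -0.215, -0.032]
force: [-6.9, 0.7, 5.6]
finger_gap: 40.0
```

Request:
send_rows --linear '[[0.01,0,0],[0.025,0,0],[0.025,0,0]]' --rot '[[0,0,0],[0,0,0],[0,0,0]]'

```text
time_s: 7.47
tool_pos: [606.3, 78.9, 23.6]
tcp_rot: [3.133, -0.216, -0.041]
force: [-9.0, 1.7, 7.9]
finger_gap: 40.2
```

Request:
send_rows --linear '[[0.02,0,0],[0.04,0,0],[0.04,0,0]]' --rot '[[0,0,0],[0,0,0],[0,0,0]]'

```text
time_s: 7.72
tool_pos: [606.5, 78.9, 23.6]
tcp_rot: [3.133, -0.217, -0.055]
force: [-11.7, 2.2, 10.8]
finger_gap: 40.2
```

The tool has stopped moving while the force rises, so the near edge is at the foot. Backing off, then up.

Request:
send_rows --linear '[[-0.05,0,-0.01],[-0.15,0,-0.01],[-0.3,0,-0.02],[-0.5,0,-0.05],[-0.5,0,-0.3],[-0.5,0,-0.6],[-0.5,0,-0.9],[-0.5,0,-0.9]]' --rot '[[0,0,0],[0,0,0],[0,0,0],[0,0,0],[0,0,0],[0,0,0],[0,0,0],[0,0,0]]' --hand 0.47

```text
time_s: 8.38
tool_pos: [558.0, 87.3, 141.1]
tcp_rot: [-3.132, 0.216, 0.026]
force: [2.5, 0.1, 0.8]
finger_gap: 40.1
```

Run:
```python
from h import *
s=get_state(); print(s['tool_pos'],s['tcp_rot'],s['force']); p,d=camera("wrist"); q,_=camera("scene"); cv2.imwrite("pics/w4.png",np.hstack([p[:,60:460],cv2.resize(q[150:330,200:360],None,fx=2.333,fy=2.333,interpolation=cv2.INTER_CUBIC)]))
```

```text
[558.01933752  87.30099343 141.08975688] [-3.13217422  0.21620423  0.02642696] [2.47535274 0.14049968 0.7763568 ]
```

View pics/w4.png

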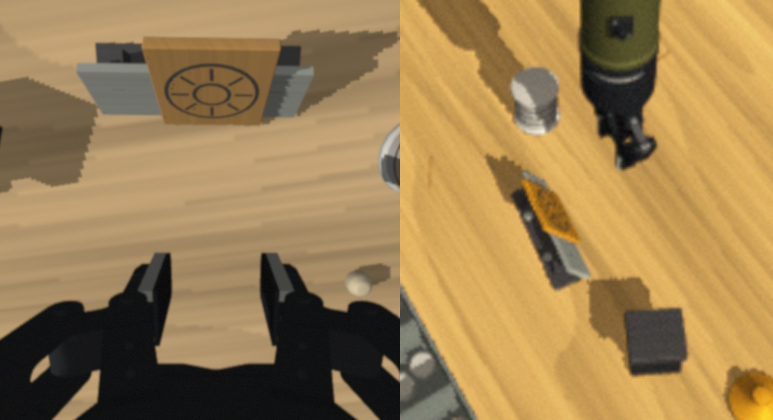

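The panel leans on the stop by itself at about 60°, square and centred in front of the fingers. Next I'll work out the move behind it.

Run:
```python
from h import *
yaw=-.142; rv=R.from_matrix(np.column_stack([[np.cos(yaw),np.sin(yaw),0],[np.sin(yaw),-np.cos(yaw),0],[0,0,-1]])).as_rotvec()
n=np.array([np.cos(yaw),np.sin(yaw)]); t=np.array([-n[1],n[0]]); o=np.array([625.8,89.7])
q=get_state()['tool_pos'][:2]-o; print(q@n,q@t)
for x,z in((76,150),(76,80)):
    g=o+x*n-13*t; print(g,move([*g,z],rv))
```

```text
-70.35434732487299 -12.80225393689055
[699.1952522   66.07507768] (array([ 1.216,  0.007, -0.146]), array([0.002, 0.049, 0.008]))
[699.1952522   66.07507768] (array([1.231, 0.006, 0.437]), array([0.002, 0.049, 0.008]))
```

Request:
send_rows --linear '[[0.15,0,-0.1],[0.35,0,-0.15],[0.6,0,-0.15],[0.8,0,-0.15],[1,0,-0.15],[1,0,-0.15]]' --rot '[[0,0.05,0],[0,0.05,0],[0,0.05,0],[0,0.05,0],[0,0.05,0],[0,0.05,0]]'

```text
time_s: 8.98
tool_pos: [679.0, 69.4, 149.4]
tcp_rot: [3.133, -0.218, 0.008]
force: [0.9, -0.6, -0.2]
finger_gap: 40.2
```

Request:
send_rows --linear '[[0.1,0,0],[0.22,0,0],[0.24,0,0],[0.24,0,0]]' --rot '[[0,0,0],[0,0,0],[0,0,0],[0,0,0]]'

```text
time_s: 9.32
tool_pos: [707.6, 65.1, 147.9]
tcp_rot: [3.132, -0.219, 0.006]
force: [-0.6, -0.1, -0.9]
finger_gap: 40.1
```

Run:
```python
from h import *
yaw=-.142; rv=R.from_matrix(np.column_stack([[np.cos(yaw),np.sin(yaw),0],[np.sin(yaw),-np.cos(yaw),0],[0,0,-1]])).as_rotvec()
n=np.array([np.cos(yaw),np.sin(yaw)]); t=np.array([-n[1],n[0]]); o=np.array([625.8,89.7])
s=get_state();q=s['tool_pos'][:2]-o; print(s['tool_pos'],q@n,q@t,s['joint_positions'])
print(move([*(o+76*n-13*t),80],rv))
p,d=camera("wrist"); q,_=camera("scene"); cv2.imwrite("pics/w5.png",np.hstack([p[:,60:460],cv2.resize(q[150:330,200:360],None,fx=2.333,fy=2.333,interpolation=cv2.INTER_CUBIC)]))
```

```text
[707.64089122  65.09852042 147.8964495 ] 84.49883864249328 -12.771473726985255 [ 0.03331283  0.57417428  1.33397282 -0.00216628  1.22968817  1.7441943 ]
(array([-0.073,  0.001,  0.566]), array([ 0.003, -0.008,  0.005]))
```

View pics/w5.png

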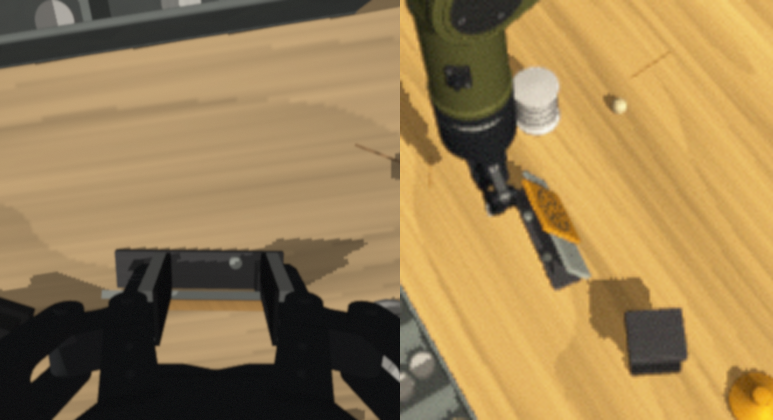

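The fingers are behind the panel's upper edge, above the stop's ribs, and the panel is undisturbed. I'll descend to TCP z of about 80 (tips about 57 mm, above the 43 mm stop).

Request:
send_rows --linear '[[0,0,0.15],[0,0,0.35],[0,0,0.5],[0,0,0.56],[0,0,0.56]]' --rot '[[0,0,0],[0,0,0],[0,0,0],[0,0,0],[0,0,0]]'

```text
time_s: 9.83
tool_pos: [703.8, 65.4, 78.9]
tcp_rot: [3.132, -0.218, -0.004]
force: [-0.3, -0.0, -0.4]
finger_gap: 40.1
```

Request:
send_rows --linear '[[-0.04,0,0],[-0.08,0,0],[-0.12,0,0],[-0.16,0,0],[-0.2,0,0],[-0.24,0,0],[-0.28,0,0],[-0.32,0,0],[-0.36,0,0],[-0.36,0,0]]' --rot '[[0,0,0],[0,0,0],[0,0,0],[0,0,0],[0,0,0],[0,0,0],[0,0,0],[0,0,0],[0,0,0],[0,0,0]]'

```text
time_s: 10.67
tool_pos: [659.7, 71.6, 79.0]
tcp_rot: [3.132, -0.217, -0.006]
force: [-0.4, -0.0, 0.4]
finger_gap: 39.7
```

Run:
```python
from h import *
s=get_state(); n=np.array([np.cos(.142),-np.sin(.142)]); print(s['tool_pos'],(s['tool_pos'][:2]-[625.8,89.7])@n,s['force'])
p,d=camera("wrist"); q,_=camera("scene"); cv2.imwrite("pics/w6.png",np.hstack([p[:,60:460],cv2.resize(q[150:330,200:360],None,fx=2.333,fy=2.333,interpolation=cv2.INTER_CUBIC)]))
```

```text
[659.67425771  71.58383464  78.99221594] 36.0971698213458 [-0.39106973 -0.01112617  0.4238379 ]
```

View pics/w6.png

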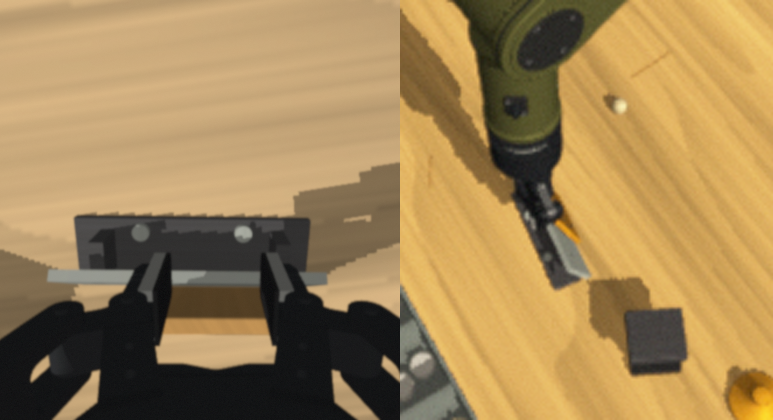

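The panel's back is visible between the fingers and it is tipping back. I'll carry on slowly past upright.

Request:
send_rows --linear '[[-0.02,0,0],[-0.04,0,0],[-0.06,0,0],[-0.08,0,0],[-0.1,0,0],[-0.12,0,0],[-0.14,0,0],[-0.16,0,0],[-0.18,0,0],[-0.2,0,0]]' --rot '[[0,0,0],[0,0,0],[0,0,0],[0,0,0],[0,0,0],[0,0,0],[0,0,0],[0,0,0],[0,0,0],[0,0,0]]'

```text
time_s: 11.6
tool_pos: [636.5, 74.8, 78.9]
tcp_rot: [3.132, -0.217, -0.005]
force: [-0.8, 0.2, 0.1]
finger_gap: 40.0
```

Request:
send_rows --linear '[[-0.02,0,0],[-0.04,0,0],[-0.06,0,0],[-0.08,0,0],[-0.1,0,0],[-0.12,0,0],[-0.12,0,0],[-0.12,0,0],[-0.12,0,0],[-0.12,0,0]]' --rot '[[0,0,0],[0,0,0],[0,0,0],[0,0,0],[0,0,0],[0,0,0],[0,0,0],[0,0,0],[0,0,0],[0,0,0]]'

```text
time_s: 12.43
tool_pos: [622.5, 76.8, 79.0]
tcp_rot: [3.132, -0.217, -0.004]
force: [0.1, 0.4, -0.2]
finger_gap: 39.8
```

Run:
```python
from h import *
s=get_state(); n=np.array([np.cos(.142),-np.sin(.142)]); print(s['tool_pos'],(s['tool_pos'][:2]-[625.8,89.7])@n,s['force'])
p,d=camera("wrist"); q,_=camera("scene"); cv2.imwrite("pics/w7.png",np.hstack([p[:,60:460],cv2.resize(q[150:330,200:360],None,fx=2.333,fy=2.333,interpolation=cv2.INTER_CUBIC)]))
```

```text
[622.53948037  76.76494765  79.01468603] -1.3970914176977054 [ 0.14838441  0.38563244 -0.16459864]
```

View pics/w7.png

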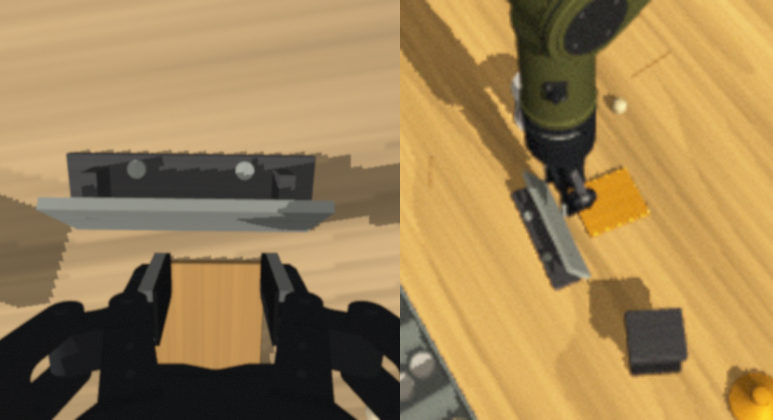

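The panel has fallen and lies plain side up in front of the stop. I'll raise the arm clear, then do a last check.

Request:
send_rows --linear '[[0,0,-0.2],[0,0,-0.5],[0,0,-0.8],[0,0,-1],[0,0,-1]]' --rot '[[0,0,0],[0,0,0],[0,0,0],[0,0,0],[0,0,0]]'

```text
time_s: 12.95
tool_pos: [626.8, 77.3, 205.6]
tcp_rot: [3.133, -0.218, 0.014]
force: [1.1, 0.1, 0.7]
finger_gap: 40.1
```

Request:
send_rows --linear '[[-0.2,0,-0.1],[-0.5,0,-0.2],[-0.8,0,-0.3],[-1,0,-0.3],[-1,0,-0.3],[-1,0,-0.3]]' --rot '[[0,0,0],[0,0,0],[0,0,0],[0,0,0],[0,0,0],[0,0,0]]'

```text
time_s: 13.45
tool_pos: [506.2, 94.0, 240.5]
tcp_rot: [3.133, -0.216, 0.014]
force: [0.1, -0.2, 1.0]
finger_gap: 40.0
```

Run:
```python
from h import *
s=get_state(); print(s['time_s'],s['tool_pos'],s['force'])
p,d=camera("wrist"); q,_=camera("scene"); q0=np.load("scene0.npz")['p']
c=lambda i: cv2.resize(i[130:370,180:460],(350,300))
cv2.imwrite("pics/w8.png",np.hstack([cv2.resize(p,(400,300)),np.vstack([c(q)])]))
df=(cv2.absdiff(q,q0).max(2)>60).astype(np.uint8)
for k,(u,v) in dict(drum=(259,193),bead=(294,195),anvil=(309,295),cap=(353,322),tin=(201,131),brush=(243,111)).items(): print(k,df[v-15:v+15,u-15:u+15].sum())
```

```text
13.45 [506.16613183  94.02911046 240.5459389 ] [ 0.13801416 -0.23465673  0.96638017]
drum 0
bead 0
anvil 0
cap 0
tin 129
brush 14
```

View pics/w8.png

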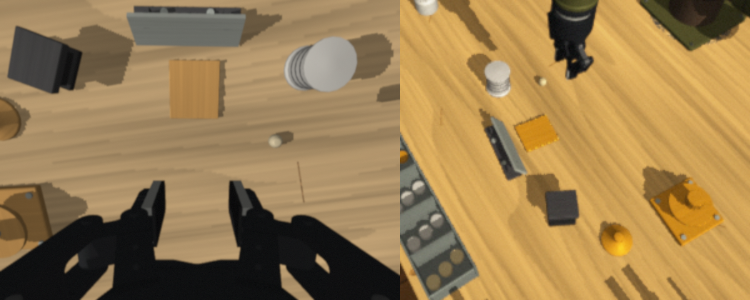

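```bash
python3 -c "
from rig import *
print(job_done())"
```

```text
the job is handed in; nothing more can be done
None
```

The brass panel is turned over: it lies flat with its plain back up, roughly 15 mm in front of the stop and square to it. I handed the job in at about 13.5 s of the 48 s allowed.

- **How it went:** I pushed the near edge along the bench with both fingertips until the panel climbed the stop and leaned there by itself. I then went over the stop and pushed the upper edge back past upright, and the panel fell over. It was never gripped or lifted.
- **Forces:** The largest wrist reading was about 16 N, at the end of the push against the foot. Touching down on the bench to find its height gave about 14 N.
- **Last checks:** The final pictures show the robot clear of everything. The drum, bead, anvil and cap show no change from the first picture.
- **Not settled:** The picture comparison flagged some changed pixels around the tin (129) and the brush (14). I put these down to the arm's changed shadow, since the arm never came near either, but I did not check them more closely.

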